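# Ready the checking fixture and present the cast lever over it, level

### The job

First swing the hinged brace of the steel checking fixture out, away from its folded place, until it snaps home at the end of its travel. Then pick up the cast lever by its balance point and hold it level and still about 5 cm above the fixture's pin, its boss hole over the pin and its arm along the brace, over the brace's post. Finish while still holding it there, touching the fixture with nothing, and leave the other things on the bench where they are.

Things in the scene. Friction and masses are not known exactly. Their poses are not given: they have to be found in the camera images.
- fixture: checking fixture, fixed to the bench: dark steel plate 140 x 110 x 14 mm carrying a round steel seat (diameter 44, top 80 mm above the bench) with a pin (diameter 14, 16 mm tall, tapered) standing on it. Origin on the bench directly under the pin; z up; x points along the line on which the lever's arm has to lie. The plate reaches from -55 to +85 mm in x and +-55 mm in y.
- pin_top (a point): tip of the fixture's pin, 96 mm above the bench, straight above the fixture's origin
- brace_hinge (a point): vertical hinge axis of the brace, 50 mm from the pin along the fixture's x, at the height of the brace bar's upper face (34 mm above the bench)
- brace (a joint): angle of the brace (rad): 0 folded, the bar pointing along the fixture's -y; 1.571 fully out, the bar pointing along the fixture's +x; it turns counter-clockwise from above and stays where it is left (friction 0.05 N m). Just before the end, from about 1.24 to 1.44 rad, a rib rides over a spring ball, which takes some 2 to 3 N at the post; past that it snaps to the end stop and is held there. Seated means within 0.05 of 1.571.
- post_top (a point): centre of the top of the upright round steel post at the brace's free end: diameter 18, top 80 mm above the bench, free to be gripped over its upper 46 mm; 100 mm from the hinge axis, so 150 mm from the pin when the brace is out. The grey brace bar is 20 mm wide, with its faces 20 and 34 mm above the bench (28 mm round under the post).
- lever: plain cast aluminium lever, loose, about 0.5 kg (0.4 to 0.65), lying flat: a round boss (diameter 60, 48 mm high, bored 22 mm through) at one end, a straight arm 16 mm wide and 28 mm high, and at the other end a small eye (diameter 28, 28 mm high), 215 mm from the boss. All undersides are flush. Origin at the boss axis on the underside; x along the arm to the eye; z up.
- balance (a point): balance point (centre of mass) of the lever: in the arm, 58 mm from the boss axis (28 mm beyond the boss's rim), 20 mm above the underside; far from the middle of its length
- lever_rest (a point): point on the underside of the lever's arm, 150 mm from the boss axis, which belongs over the brace's post
- brass_padlock: bystander: brass padlock 61 x 40 x 17 mm; leave it alone
- hex_nut: bystander: steel hexagon nut 30 x 26 x 13 mm; leave it alone
- sanding_block: bystander: brown sanding block 60 x 100 x 31 mm; leave it alone
- paint_brush: bystander: flat paint brush 52 x 207 x 15 mm; leave it alone
- wood_offcut: bystander: wooden offcut 45 x 140 x 32 mm; leave it alone

How it is judged:
By the outcome, as a careful person would: the job done as asked, in the order asked, and still so for the second after the job is handed in, while the arm keeps its last pose, push and grip.
It also fails if it takes over 56 s, if anything falls off the work surface, if the arm or the gripper's body presses on something with over 40 N, if the wrist force passes 120 N, or if a joint passes its speed limit or range.

### The arm

A 6-joint arm with a two-finger parallel gripper is mounted at the origin on the work surface; the furniture and walls round the work are solid. World frame = base frame: x ahead of the robot, y to its left, z up, the work surface at z = 0. Lengths are in m, angles in degrees, forces in N, time in s.
With the tool pointing down it reaches from about 0.25 to 0.725 m from the base axis. Payload 9.7 kg.
Tool frame: the origin (TCP) lies midway between the tips of the shut fingers; the grasp point (between the pads) lies 19 mm behind it (grip_point_offset is the distance from the TCP to the grasp point, in m); y points along the fingers, z is the direction in which the jaws open and shut, and the axes are right-handed (so a half turn about y gives the same grasp; the last joint's range is limited). The gripper opens to 85 mm and grips with 20 to 120 N. Pads are 22 mm wide; open, the fingers measure 114 mm over their backs; the gripper's body (76 mm by 85 mm) begins 54 mm behind the grasp point. The pads swing forward as they close: fully open they stand 13 mm farther back than shut.
Start: joints at [71.505, 4.979, 10.078, 95.1, 0, 90], TCP at [0.174, 0.522, 0.231] pointing down, gripper open.
Joint ranges: [-179.16, 179.16], [-48.56, 103.87], [-65.8, 70.77], [-126.05, 130.52], [-82.76, 87.17], [-180, 180]. Speed limits (degrees/s): [127.2, 127.2, 147.25, 180, 180, 180].

### API

Orientations are given as [roll, pitch, yaw] about the fixed x, y, z axes, in that order (R = Rz(yaw) Ry(pitch) Rx(roll)).
In Python, from workcell import get_obs, camera, job_done, grip_point_offset gives the robot as it stands.
- The arm moves only by the tool move_arm, never from a script. Its argument "deltas" is a list that holds one entry, the list of rows, each a list of 4 numbers: the shift along the tool's x, y, z in m, then the turn about the tool's y in degrees. A call has 1 to 5 rows; each row is the pose to reach, as a shift and turn from the pose commanded when the call began, along the tool's axes at that moment; what a row does not reach only later rows make up. A row lasts 1/10 s, in which the tool goes at most 50 mm and 8.59 degrees, less where a joint would pass 70% of its speed; a pose out of reach is approached as far as the arm can. A call with a gripper value outside its range is refused whole. "claw" is the finger opening in m, from 0 to 0.0854, set as the call begins (left out, the last holds). The fingers move at their own pace and stop on an object; "newtons" is the grip in N (left out, the last holds). Time passes only in rows, so rows that repeat a pose let the fingers close. It gives the time, the measured TCP pose, the force and the opening at its end, in the units of the state.
- get_obs(): the state, without advancing time (a new reading comes with each control period).
- camera(name): name is "side" or "top"; returns a dict with "color" (384x512x3 uint8, blue, green, red), "range_z" (384x512 float32, m along the optical axis (not along the pixel's ray), 0 where there is no reading), "fx", "fy", "cx", "cy" (pixels), "T" (4x4, takes a point from camera to world coordinates). Camera axes: x right, y down, z forward; pixel columns grow to the right and rows downward; lengths in m; the calibration is good to about 2 mm. A picture is of the moment at which its call begins.
- job_done(): hands the job in, once; it reports no verdict.
The state is a dict: "time": time; "q": joint angles; "qd": joint speeds; "joint_efforts": joint torques, N m; "ee_pos": TCP position; "tcp_rot": TCP orientation; "wrist_force": force on the tool from outside, world axes, zero at the start; "torque": the same for the moment, N m; "opening": finger opening in m.
Only numpy, scipy, OpenCV 4.12 (cv2) and the standard library are available. Lean on these libraries where they do the work, as an engineer would, in place of code of your own. Each camera call takes 0.05 s, during which the arm holds its last target. There are 200 camera calls.

## Working session

There is one attempt and no reset: what is moved stays moved. The work goes in short steps, Python scripts to look and compute and a tool call to move; the robot and the scene stay as the last step left them, time stands still between calls to the robot, and variables do not carry over. Pictures are saved under pics/ and viewed, about 8 in all and at most 12, crops included, and the job is handed in when it is done.

Besides the shell and the picture viewer there is one more tool, called after "Emit:" as a command line: name --argument value ..., lists and objects as JSON in quotes. move_arm: Moves the arm, as the interface text tells. Its arguments: {"type":"object","properties":{"deltas":{"type":"array"},"claw":{"type":"number"},"newtons":{"type":"number"}},"required":["deltas"]}

```bash
mkdir -p pics && ls && cat > h.py <<'E'
import numpy as np, cv2
from workcell import get_obs, camera, job_done, grip_point_offset
def world(c):
    h,w=c["range_z"].shape; u,v=np.meshgrid(np.arange(w),np.arange(h)); z=c["range_z"]
    P=np.stack([(u-c["cx"])/c["fx"]*z,(v-c["cy"])/c["fy"]*z,z,np.ones_like(z)],-1)
    return (P@np.array(c["T"]).T)[...,:3]
def ray(c,u,v,h):
    T=np.array(c["T"]); d=T[:3,:3]@np.array([(u-c["cx"])/c["fx"],(v-c["cy"])/c["fy"],1]); o=T[:3,3]
    return o+d*(h-o[2])/d[2]
E
python3 - <<'E'
from h import *
o=get_obs(); print(o, grip_point_offset)
for n in("top","side"):
    c=camera(n); print(n,c["fx"],c["cx"],c["cy"],np.round(c["T"],3).tolist())
    cv2.imwrite(f"pics/{n}0.png",c["color"]); np.save(f"{n}0.npy",c,allow_pickle=True)
E
```

```text
pics
{'time': 0.0, 'q': array([ 7.15066907e+01,  5.01073940e+00,  1.00336337e+01,  9.50971038e+01,
       -2.02320835e-03,  9.00002847e+01]), 'qd': array([ 0.0154664 , -0.047774  , -0.04709998,  0.01103979, -0.09480034,
        0.06294122]), 'joint_efforts': array([ 6.94660703e-04, -5.20381629e+01,  4.64807618e+01,  1.61130319e-02,
        1.96586342e-05,  2.40361391e-05]), 'ee_pos': array([0.17439754, 0.52138992, 0.23057916]), 'tcp_rot': array([-9.00742095e+01, -2.02357537e-03, -1.84935914e+01]), 'wrist_force': array([ 0.55524706, -0.40590273, -0.01508273]), 'torque': array([-0.01007799, -0.01819295, -0.0072183 ]), 'opening': 0.08530648264229351} 0.0187
top 470.29621408566817 255.01235805322818 191.96094671267815 [[0.006, -0.987, 0.16, 0.247], [-0.997, 0.006, 0.078, -0.279], [-0.078, -0.16, -0.984, 1.656], [0.0, 0.0, 0.0, 1.0]]
side 378.68798776291135 256.17362863216607 190.687946559322 [[-0.999, -0.036, 0.012, 0.513], [-0.031, 0.604, -0.797, 0.638], [0.021, -0.797, -0.604, 0.72], [0.0, 0.0, 0.0, 1.0]]
```

View pics/top0.png

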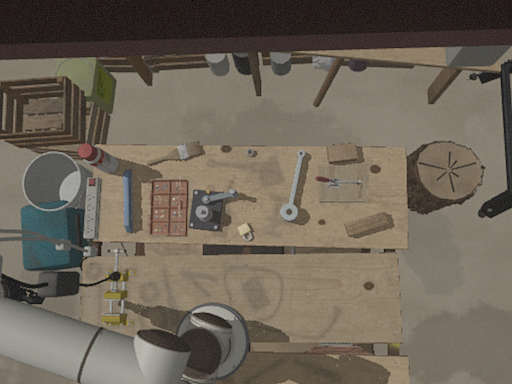

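View pics/side0.png

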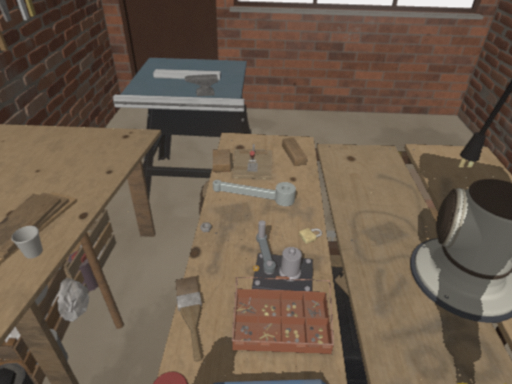

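```bash
python3 - <<'E'
from h import *
c=np.load("top0.npy",allow_pickle=True).item(); W=world(c)
H=(W[...,2]*1000)
print("bench z",np.median(H[160:190,260:280]))
crop=c["color"][140:250,180:320]
a=cv2.resize(crop,None,fx=5.5,fy=5.5,interpolation=cv2.INTER_CUBIC); cv2.imwrite("pics/crop1.png",a)
z=H-np.median(H[160:190,260:280])
def blobs(lo,hi,u0,u1,v0,v1,name,mn=6):
    m=np.zeros(z.shape,np.uint8); m[v0:v1,u0:u1]=((z>lo)&(z<hi))[v0:v1,u0:u1]
    n,l,s,ce=cv2.connectedComponentsWithStats(m)
    for i in range(1,n):
        if s[i,4]>=mn: print(name,s[i].tolist(),ce[i].round(1),np.median(W[l==i],axis=0).round(4),W[l==i].mean(0).round(4))
blobs(70,100,185,245,180,235,"seat/post")
blobs(25,33.9,185,245,180,235,"bar")
blobs(8,20,185,245,180,235,"plate")
blobs(40,56,275,315,140,225,"boss")
blobs(18,36,275,315,140,225,"arm")
blobs(5,40,235,270,145,165,"nut",2)
blobs(8,40,235,256,220,245,"padlock")
blobs(8,40,315,400,140,245,"right")
E
```

```text
bench z -1.6996499953065847
seat/post [230, 188, 6, 6, 23] [232.4 190.5] [ 0.5092 -0.0765  0.0788] [ 0.5093 -0.0773  0.0782]
seat/post [196, 205, 13, 13, 131] [202.2 211.2] [0.4379 0.024  0.0792] [0.4381 0.0251 0.0799]
bar [214, 193, 8, 8, 22] [216.9 196.4] [ 0.4963 -0.017   0.0304] [ 0.4967 -0.0163  0.0294]
bar [227, 193, 8, 5, 15] [229.7 195.3] [ 0.4982 -0.0594  0.0298] [ 0.5004 -0.0618  0.0291]
bar [185, 200, 3, 15, 18] [186.1 206.4] [0.4628 0.0935 0.0281] [0.4614 0.0935 0.0281]
bar [185, 216, 2, 9, 13] [185.6 220.5] [0.4099 0.0935 0.0274] [0.4114 0.0938 0.0274]
bar [185, 229, 2, 6, 6] [185.2 231.5] [0.3728 0.0944 0.028 ] [0.3727 0.094  0.028 ]
plate [189, 188, 34, 43, 721] [205.7 210.5] [0.4474 0.0264 0.0128] [0.4488 0.0257 0.0126]
plate [187, 209, 1, 11, 11] [187. 214.] [0.4368 0.0926 0.014 ] [0.4362 0.0928 0.013 ]
plate [238, 223, 7, 12, 54] [241.7 229. ] [ 0.3826 -0.1049  0.0139] [ 0.3827 -0.104   0.0137]
boss [281, 203, 17, 17, 190] [289.3 211.2] [ 0.4411 -0.2702  0.0469] [ 0.441  -0.271   0.0469]
arm [289, 149, 17, 55, 251] [296.7 175.4] [ 0.5713 -0.2986  0.0266] [ 0.5703 -0
[... 869 characters left out ...]
6197 -0.0908  0.0067] [ 0.6197 -0.0908  0.0067]
nut [243, 162, 3, 3, 3] [244. 163.] [ 0.6221 -0.1086  0.0043] [ 0.6218 -0.1087  0.0047]
nut [255, 162, 1, 3, 3] [255. 163.] [ 0.6216 -0.1486  0.005 ] [ 0.6214 -0.1486  0.0047]
nut [268, 162, 2, 1, 2] [268.5 162. ] [ 0.6247 -0.1972  0.004 ] [ 0.6247 -0.1972  0.004 ]
padlock [238, 222, 14, 18, 122] [244.4 229.2] [ 0.3827 -0.1124  0.0134] [ 0.3821 -0.1134  0.0135]
right [327, 142, 31, 21, 514] [342.3 151.8] [ 0.6525 -0.4574  0.0293] [ 0.6527 -0.4578  0.0287]
right [320, 165, 49, 37, 1468] [344.4 182.9] [ 0.5403 -0.4645  0.0122] [ 0.5445 -0.4643  0.013 ]
right [345, 211, 44, 25, 552] [366.5 223. ] [ 0.4016 -0.5342  0.0309] [ 0.4016 -0.5336  0.0305]
```

View pics/crop1.png

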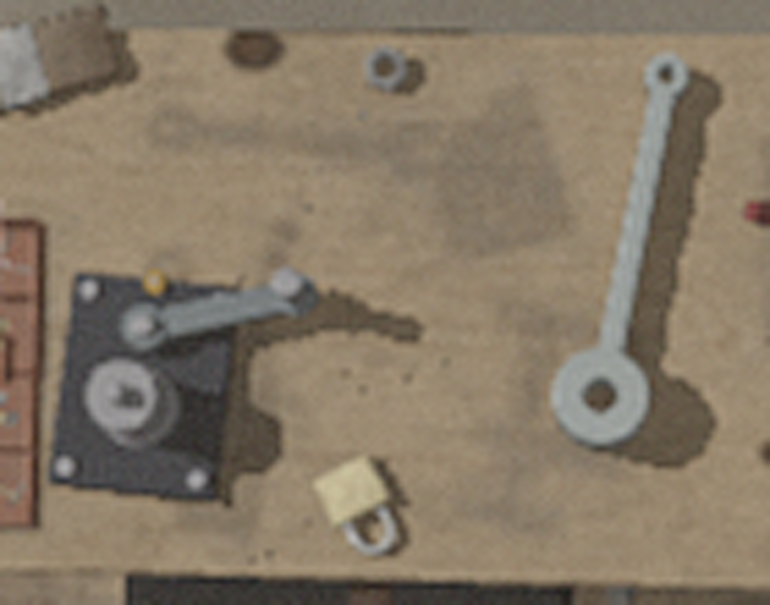

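```bash
python3 - <<'E'
from h import *
c=np.load("top0.npy",allow_pickle=True).item(); 
R=lambda u,v,h: ray(c,u,v,h)[:2].round(4)
cr=lambda x,y:(180+(x+.5)/5.5-.5,140+(y+.5)/5.5-.5)
pin=R(202.2,211.2,.08); pin2=R(*cr(121,397),.08); hinge=R(*cr(141,324),.036); post=R(232.4,190.5,.08); post2=R(*cr(288,281),.08)
print(pin,pin2,hinge,post,post2,np.linalg.norm(hinge-pin),np.linalg.norm(post-hinge))
print("yaw pin-hinge",np.degrees(np.arctan2(*(hinge-pin)[::-1])),"brace",np.degrees(np.arctan2(*(post-hinge)[::-1])))
k=[R(*cr(*p),.014) for p in((80,275),(240,290),(215,497),(52,480))]
print("corners",k,[np.linalg.norm(k[i]-k[(i+1)%4]).round(4) for i in range(4)],"ctr",np.mean(k,0))
print("yaw edges",[np.degrees(np.arctan2(*(b-a)[::-1])).round(1) for a,b in((k[3],k[0]),(k[2],k[1]),(k[1],k[0]),(k[2],k[3]))])
boss=R(*cr(600,396),.048); boss2=R(289.3,211.2,.048); eye=R(*cr(665,73),.028)
print("boss",boss,boss2,"eye",eye,np.linalg.norm(eye-boss),np.degrees(np.arctan2(*(eye-boss)[::-1])))
s=np.load("side0.npy",allow_pickle=True).item(); W=world(s)
z=W[...,2]
for lo,hi,u0,u1,v0,v1 in((.07,.1,275,310,235,300),(.07,.1,250,274,210,300),(.04,.056,265,305,170,215)):
    m=np.zeros(z.shape,bool); m[v0:v1,u0:u1]=((z>lo)&(z<hi))[v0:v1,u0:u1]
    P=W[m]; print(m.sum(),P.min(0).round(3),P.max(0).round(3))
E
```

```text
[0.438  0.0252] [0.436  0.0273] [0.4883 0.024 ] [ 0.5089 -0.0776] [ 0.5083 -0.0761] 0.0503143120791689 0.10366735262366836
yaw pin-hinge -1.3666380898142123 brace -78.53831969441902
corners [array([0.5241, 0.0692]), array([ 0.5135, -0.0363]), array([ 0.3793, -0.0224]), array([0.3902, 0.0838])] [np.float64(0.106), np.float64(0.1349), np.float64(0.1068), np.float64(0.1347)] ctr [0.451775 0.023575]
yaw edges [np.float64(-6.2), np.float64(-5.9), np.float64(84.3), np.float64(84.1)]
boss [ 0.4396 -0.269 ] [ 0.4409 -0.2712] eye [ 0.651  -0.3117] 0.2156693070420546 -11.419345032647794
330 [0.404 0.008 0.07 ] [0.476 0.108 0.098]
72 [ 0.481 -0.084  0.07 ] [0.53  0.108 0.087]
222 [ 0.412 -0.298  0.04 ] [ 0.468 -0.237  0.053]
```

```bash
cat >> h.py <<'E'
def Rt(yaw):
    y=np.radians(yaw); return np.array([[np.cos(y),0,-np.sin(y)],[np.sin(y),0,np.cos(y)],[0,-1,0]])
def plan(targets, start=None, per=5):
    """targets: list of (x,y,z,yaw), one per row; prints calls of rows"""
    o=get_obs(); p,yaw=(o["ee_pos"],o["tcp_rot"][2]) if start is None else (np.array(start[:3]),start[3])
    for i in range(0,len(targets),per):
        rows=[]
        for t in targets[i:i+per]:
            d=Rt(yaw).T@(np.array(t[:3])-p); rows.append([*d.round(4).tolist(),round(yaw-t[3],1)])
        print(rows); p,yaw=np.array(targets[i:i+per][-1][:3]),targets[i:i+per][-1][3]
def line(a,b,n): return [tuple(np.array(a)+(np.array(b)-np.array(a))*k/n) for k in range(1,n+1)]
def now():
    o=get_obs(); return (*o["ee_pos"],o["tcp_rot"][2])
E
python3 - <<'E'
from h import *
print(np.round(now(),4))
plan(line(now(),(.5086,-.077,.16,-77.4),19)+[(.5086,-.077,.16,-77.4)])
E
```

```text
[  0.1744   0.5214   0.2306 -18.498 ]
[[0.0267, 0.0037, -0.0243, np.float64(3.1)], [0.0533, 0.0074, -0.0486, np.float64(6.2)], [0.08, 0.0112, -0.0729, np.float64(9.3)], [0.1067, 0.0149, -0.0972, np.float64(12.4)], [0.1334, 0.0186, -0.1214, np.float64(15.5)]]
[[0.0322, 0.0037, -0.0163, np.float64(3.1)], [0.0644, 0.0074, -0.0326, np.float64(6.2)], [0.0966, 0.0112, -0.0488, np.float64(9.3)], [0.1288, 0.0149, -0.0651, np.float64(12.4)], [0.161, 0.0186, -0.0814, np.float64(15.5)]]
[[0.0354, 0.0037, -0.0071, np.float64(3.1)], [0.0707, 0.0074, -0.0142, np.float64(6.2)], [0.1061, 0.0112, -0.0212, np.float64(9.3)], [0.1415, 0.0149, -0.0283, np.float64(12.4)], [0.1769, 0.0186, -0.0354, np.float64(15.5)]]
[[0.036, 0.0037, 0.0026, np.float64(3.1)], [0.072, 0.0074, 0.0053, np.float64(6.2)], [0.1079, 0.0112, 0.0079, np.float64(9.3)], [0.1439, 0.0149, 0.0105, np.float64(12.4)], [0.1439, 0.0149, 0.0105, np.float64(12.4)]]
```

Emit:
move_arm --deltas '[[[0.027,0.004,-0.024,3.1],[0.053,0.007,-0.049,6.2],[0.08,0.011,-0.073,9.3],[0.107,0.015,-0.097,12.4],[0.133,0.019,-0.121,15.5]]]' --claw 0.045

```text
time: 0.6
ee_pos: [0.2626, 0.3632, 0.2118]
tcp_rot: [-90.0, -0.0, -34.1]
wrist_force: [0.8, 0.4, 0.3]
opening: 0.0453
```

Emit:
move_arm --deltas '[[[0.032,0.004,-0.016,3.1],[0.064,0.007,-0.033,6.2],[0.097,0.011,-0.049,9.3],[0.129,0.015,-0.065,12.4],[0.161,0.019,-0.081,15.5]]]'

```text
time: 1.1
ee_pos: [0.3507, 0.2061, 0.193]
tcp_rot: [-90.0, -0.0, -49.6]
wrist_force: [0.7, 1.1, 0.3]
opening: 0.0445
```

Emit:
move_arm --deltas '[[[0.035,0.004,-0.007,3.1],[0.071,0.007,-0.014,6.2],[0.106,0.011,-0.021,9.3],[0.142,0.015,-0.028,12.4],[0.177,0.019,-0.035,15.5]]]'

```text
time: 1.6
ee_pos: [0.4391, 0.0486, 0.1739]
tcp_rot: [-90.0, 0.0, -65.1]
wrist_force: [0.1, 0.3, 0.5]
opening: 0.045
```

Emit:
move_arm --deltas '[[[0.036,0.004,0.003,3.1],[0.072,0.007,0.005,6.2],[0.108,0.011,0.008,9.3],[0.144,0.015,0.011,12.4],[0.144,0.015,0.011,12.4]]]'

```text
time: 2.1
ee_pos: [0.5104, -0.0786, 0.1577]
tcp_rot: [-90.1, 0.0, -77.7]
wrist_force: [-2.0, 1.2, -0.4]
opening: 0.0451
```

```bash
python3 - <<'E'
from h import *
print(np.round(now(),4),get_obs()["time"])
t=(.5086,-.077,.16,-77.4)
plan([t]+line(t,(.5086,-.077,.05,-77.4),4))
c=camera("side"); cv2.imwrite("pics/side1.png",cv2.resize(c["color"][120:320,180:400],None,fx=3,fy=3))
E
```

```text
[  0.5104  -0.0786   0.1577 -77.6774] 2.1
[[-0.002, -0.0023, -0.0014, np.float64(-0.3)], [-0.002, 0.0252, -0.0014, np.float64(-0.3)], [-0.002, 0.0527, -0.0014, np.float64(-0.3)], [-0.002, 0.0802, -0.0014, np.float64(-0.3)], [-0.002, 0.1077, -0.0014, np.float64(-0.3)]]
```

View pics/side1.png

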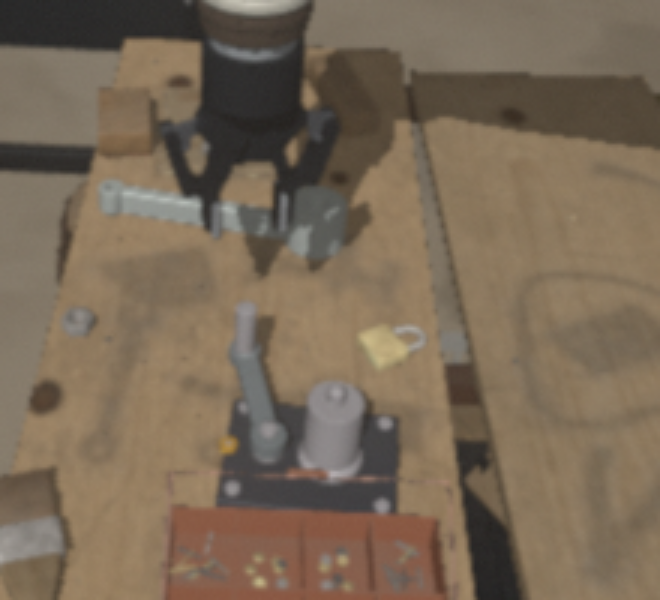

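The side crop shows the open fingers (215,230 and 282,215) centred above the post (247,310), so I descend round it.

Emit:
move_arm --deltas '[[[-0.002,0.0,-0.001,0],[-0.002,0.025,-0.001,0],[-0.002,0.052,-0.001,0],[-0.002,0.08,-0.001,0],[-0.002,0.107,-0.001,0]]]'

```text
time: 2.65
ee_pos: [0.5077, -0.0726, 0.0517]
tcp_rot: [-90.0, -0.0, -77.3]
wrist_force: [0.8, 0.0, -0.3]
opening: 0.0449
```

Emit:
move_arm --deltas '[[[0,0,0,0],[0,0,0,0]]]' --claw 0.03

```text
time: 2.85
ee_pos: [0.5079, -0.0731, 0.0531]
tcp_rot: [-90.0, 0.0, -77.3]
wrist_force: [1.5, 0.7, 0.5]
opening: 0.0302
```

```bash
python3 - <<'E'
from h import *
print(np.round(now(),4),get_obs()["wrist_force"])
c=camera("side"); cv2.imwrite("pics/side2.png",cv2.resize(c["color"][150:310,200:360],None,fx=3.5,fy=3.5))
h=np.array([.4867,.0208])
plan([(*(h+.1*np.array([np.cos(np.radians(b)),np.sin(np.radians(b))])),.05,b) for b in np.linspace(-77.4,-4,21)[1:]])
E
```

```text
[ 5.07900e-01 -7.31000e-02  5.31000e-02 -7.73149e+01] [1.52289457 0.71214365 0.48659664]
[[0.0031, 0.0039, 0.0056, np.float64(-3.6)], [0.0025, 0.0039, 0.0119, np.float64(-7.3)], [0.0015, 0.0039, 0.0183, np.float64(-10.9)], [0.0001, 0.0039, 0.0245, np.float64(-14.6)], [-0.0017, 0.0039, 0.0306, np.float64(-18.3)]]
[[-0.0002, 0.0, 0.0064, np.float64(-3.7)], [-0.0008, 0.0, 0.0128, np.float64(-7.3)], [-0.0018, 0.0, 0.0191, np.float64(-11.0)], [-0.0033, 0.0, 0.0253, np.float64(-14.7)], [-0.0051, 0.0, 0.0315, np.float64(-18.4)]]
[[-0.0002, 0.0, 0.0064, np.float64(-3.7)], [-0.0008, 0.0, 0.0128, np.float64(-7.3)], [-0.0018, 0.0, 0.0191, np.float64(-11.0)], [-0.0033, 0.0, 0.0253, np.float64(-14.7)], [-0.0051, 0.0, 0.0315, np.float64(-18.4)]]
[[-0.0002, 0.0, 0.0064, np.float64(-3.7)], [-0.0008, 0.0, 0.0128, np.float64(-7.3)], [-0.0018, 0.0, 0.0191, np.float64(-11.0)], [-0.0033, 0.0, 0.0253, np.float64(-14.7)], [-0.0051, 0.0, 0.0315, np.float64(-18.4)]]
```

View pics/side2.png

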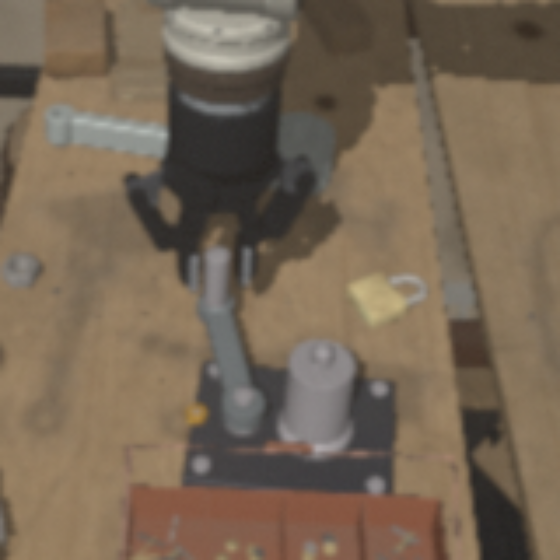

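The post (217,275) stands between the two fingers (190,268 and 247,265), with a gap on each side. I swing it along the arc.

Emit:
move_arm --deltas '[[[0.003,0.003,0.006,-3.6],[0.003,0.003,0.012,-7.3],[0.002,0.003,0.018,-10.9],[0.0,0.003,0.025,-14.6],[-0.002,0.003,0.031,-18.3]]]'

```text
time: 3.4
ee_pos: [0.5392, -0.0652, 0.0515]
tcp_rot: [-89.9, -0.1, -58.9]
wrist_force: [-0.9, -0.5, -0.6]
opening: 0.03
```

Emit:
move_arm --deltas '[[[0.0,0,0.006,-3.7],[-0.001,0,0.013,-7.3],[-0.002,0,0.019,-11],[-0.003,0,0.025,-14.7],[-0.005,0,0.032,-18.4]]]'

```text
time: 3.9
ee_pos: [0.564, -0.0444, 0.0515]
tcp_rot: [-89.9, -0.1, -40.5]
wrist_force: [-0.4, -0.3, -0.1]
opening: 0.0302
```

Emit:
move_arm --deltas '[[[0.0,0,0.006,-3.7],[-0.001,0,0.013,-7.3],[-0.002,0,0.019,-11],[-0.003,0,0.025,-14.7],[-0.005,0,0.032,-18.4]]]'

```text
time: 4.4
ee_pos: [0.5811, -0.0168, 0.0516]
tcp_rot: [-90.0, -0.2, -22.1]
wrist_force: [-0.0, -2.1, -0.8]
opening: 0.0303
```

Emit:
move_arm --deltas '[[[0.0,0,0.006,-3.7],[-0.001,0,0.013,-7.3],[-0.002,0,0.019,-11],[-0.003,0,0.025,-14.7],[-0.005,0,0.032,-18.4]]]'

```text
time: 4.9
ee_pos: [0.5887, 0.0148, 0.0517]
tcp_rot: [-90.0, -0.2, -3.7]
wrist_force: [0.2, 0.1, 0.9]
opening: 0.0302
```

Emit:
move_arm --deltas '[[[0,0,0,0],[0,0,0,0],[0,0,0,0]]]'

```text
time: 5.2
ee_pos: [0.5878, 0.0144, 0.0501]
tcp_rot: [-90.0, -0.1, -4.0]
wrist_force: [0.1, -0.2, 0.7]
opening: 0.0299
```

```bash
python3 - <<'E'
from h import *
print(np.round(now(),4),get_obs()["wrist_force"])
c=camera("side"); cv2.imwrite("pics/side3.png",cv2.resize(c["color"][150:310,200:360],None,fx=3.5,fy=3.5))
E
```

```text
[ 0.5878  0.0144  0.0501 -3.974 ] [ 0.14731171 -0.16570879  0.7169489 ]
```

View pics/side3.png

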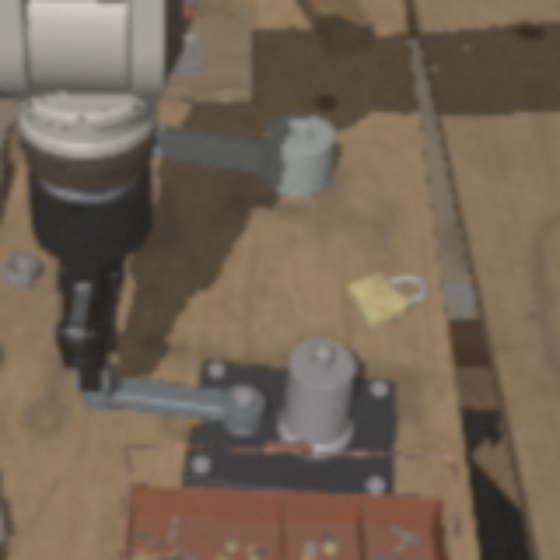

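```bash
python3 - <<'E'
from h import *
n=now(); a=(n[0],n[1],.14,n[3])
b=(.497,-.2815,.14,-11.4)
plan(line(n,a,4)+[a]); print(); plan(line(a,b,9)+[b],start=a)
E
```

```text
[[0.0, -0.0225, 0.0, np.float64(0.0)], [0.0, -0.0451, 0.0, np.float64(0.0)], [0.0, -0.0676, 0.0, np.float64(0.0)], [0.0, -0.0902, 0.0, np.float64(0.0)], [0.0, -0.0902, 0.0, np.float64(0.0)]]

[[-0.0078, 0.0, -0.0335, np.float64(0.8)], [-0.0155, 0.0, -0.067, np.float64(1.7)], [-0.0233, 0.0, -0.1005, np.float64(2.5)], [-0.0311, 0.0, -0.134, np.float64(3.3)], [-0.0389, 0.0, -0.1674, np.float64(4.1)]]
[[-0.0053, 0.0, -0.034, np.float64(0.8)], [-0.0107, 0.0, -0.0679, np.float64(1.7)], [-0.016, 0.0, -0.1019, np.float64(2.5)], [-0.0214, 0.0, -0.1358, np.float64(3.3)], [-0.0214, 0.0, -0.1358, np.float64(3.3)]]
```

Emit:
move_arm --deltas '[[[0,-0.022,0,0],[0,-0.045,0,0],[0,-0.068,0,0],[0,-0.09,0,0],[0,-0.09,0,0]]]'

```text
time: 5.75
ee_pos: [0.5888, 0.0143, 0.1428]
tcp_rot: [-90.0, -0.3, -4.0]
wrist_force: [0.9, 0.2, 0.0]
opening: 0.0303
```

Emit:
move_arm --deltas '[[[-0.008,0,-0.034,0.8],[-0.016,0,-0.067,1.7],[-0.023,0,-0.1,2.5],[-0.031,0,-0.134,3.3],[-0.039,0,-0.167,4.1]]]' --claw 0.06

```text
time: 6.25
ee_pos: [0.5363, -0.1508, 0.1385]
tcp_rot: [-90.0, 0.0, -8.1]
wrist_force: [0.7, -0.1, -0.2]
opening: 0.0597
```

Emit:
move_arm --deltas '[[[-0.005,0,-0.034,0.8],[-0.011,0,-0.068,1.7],[-0.016,0,-0.102,2.5],[-0.021,0,-0.136,3.3],[-0.021,0,-0.136,3.3]]]'

```text
time: 6.75
ee_pos: [0.4959, -0.2844, 0.1383]
tcp_rot: [-90.0, 0.1, -11.6]
wrist_force: [1.2, 0.6, -0.9]
opening: 0.0601
```

```bash
python3 - <<'E'
from h import *
print(np.round(now(),4))
c=camera("top"); s=camera("side"); np.save("top1.npy",c,allow_pickle=True)
A=cv2.resize(c["color"][160:240,170:320],None,fx=5,fy=5,interpolation=cv2.INTER_CUBIC)
B=cv2.resize(s["color"][150:310,180:360],None,fx=1,fy=1)
cv2.imwrite("pics/t1.png",A)
W=world(c); z=W[...,2]+.0017
m=np.zeros(z.shape,np.uint8); m[160:240,185:245]=((z>.068)&(z<.09))[160:240,185:245]
n,l,st,ce=cv2.connectedComponentsWithStats(m)
for i in range(1,n):
    if st[i,4]>5: print(st[i],ce[i].round(2),ray(c,*ce[i],.08).round(4))
E
```

```text
[  0.4959  -0.2844   0.1383 -11.5767]
[206 166   6   6  25] [208.36 168.52] [0.5866 0.0073 0.08  ]
[196 205  14  13 125] [202.43 211.22] [0.4379 0.0244 0.08  ]
```

View pics/t1.png

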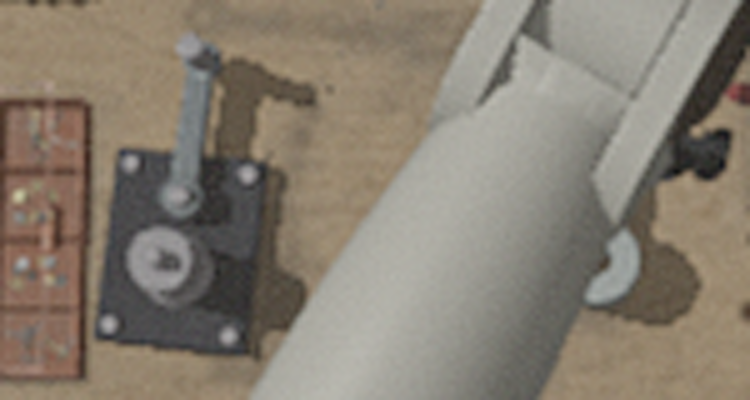

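```bash
python3 - <<'E'
from h import *
n=now(); print(np.round(n,4)); b=(.4972,-.2813,.14,-11.3); d=(*b[:2],.006,-11.3)
plan([b]+line(b,d,8)+[d])
E
```

```text
[  0.4969  -0.2817   0.1385 -11.4183]
[[0.0002, -0.0015, 0.0005, np.float64(-0.1)], [0.0002, 0.0152, 0.0005, np.float64(-0.1)], [0.0002, 0.032, 0.0005, np.float64(-0.1)], [0.0002, 0.0487, 0.0005, np.float64(-0.1)], [0.0002, 0.0655, 0.0005, np.float64(-0.1)]]
[[0.0, 0.0168, 0.0, np.float64(0.0)], [0.0, 0.0335, 0.0, np.float64(0.0)], [0.0, 0.0503, 0.0, np.float64(0.0)], [0.0, 0.067, 0.0, np.float64(0.0)], [0.0, 0.067, 0.0, np.float64(0.0)]]
```

Emit:
move_arm --deltas '[[[0,-0.001,0,0],[0,0.015,0,0],[0,0.032,0,0],[0,0.049,0,0],[0,0.065,0,0]]]'

```text
time: 7.35
ee_pos: [0.4979, -0.28, 0.0735]
tcp_rot: [-90.0, 0.0, -11.2]
wrist_force: [-0.4, -0.1, 0.8]
opening: 0.0599
```

Emit:
move_arm --deltas '[[[0,0.017,0,0],[0,0.034,0,0],[0,0.05,0,0],[0,0.066,0,0],[0,0.066,0,0]]]'

```text
time: 7.85
ee_pos: [0.4966, -0.2794, 0.0061]
tcp_rot: [-89.9, 0.2, -11.2]
wrist_force: [0.1, 0.0, -0.4]
opening: 0.06
```

Emit:
move_arm --deltas '[[[0,0,0,0],[0,0,0,0],[0,0,0,0]]]'

```text
time: 8.15
ee_pos: [0.4981, -0.2813, 0.0094]
tcp_rot: [-90.0, -0.1, -11.3]
wrist_force: [0.1, -0.1, 0.4]
opening: 0.0599
```

Emit:
move_arm --deltas '[[[0,0.004,0,0],[0,0.004,0,0]]]'

```text
time: 8.35
ee_pos: [0.4974, -0.2812, 0.004]
tcp_rot: [-90.0, 0.0, -11.3]
wrist_force: [0.3, 0.6, -0.1]
opening: 0.0601
```

Emit:
move_arm --deltas '[[[0,0,0,0],[0,0,0,0],[0,0,0,0],[0,0,0,0],[0,0,0,0]]]' --claw 0.005 --newtons 60

```text
time: 8.85
ee_pos: [0.4976, -0.2813, 0.0046]
tcp_rot: [-90.0, -0.0, -11.3]
wrist_force: [-0.8, 0.5, 2.6]
opening: 0.015
```

Emit:
move_arm --deltas '[[[0,0,0,0],[0,-0.005,0,0],[0,-0.012,0,0],[0,-0.02,0,0],[0,-0.02,0,0]]]' --newtons 90

```text
time: 9.35
ee_pos: [0.4981, -0.2816, 0.0257]
tcp_rot: [-90.0, -0.1, -11.3]
wrist_force: [-0.0, -0.5, -4.3]
opening: 0.0142
```

```bash
python3 - <<'E'
from h import *
print(np.round(now(),4),get_obs()["torque"],get_obs()["wrist_force"])
c=camera("side"); cv2.imwrite("pics/side4.png",cv2.resize(c["color"][120:260,190:370],None,fx=3.5,fy=3.5))
E
```

```text
[  0.4981  -0.2816   0.0257 -11.2958] [-0.00479215  0.00751563  0.03453771] [-0.02587212 -0.47056675 -4.27837029]
```

View pics/side4.png

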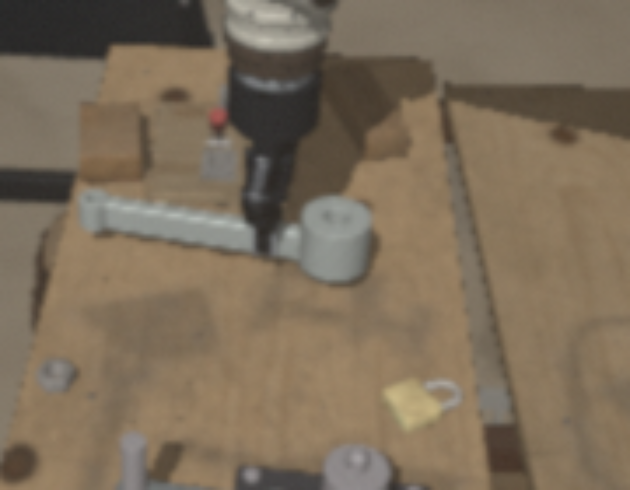

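Lever lifted: it weighs about 4.3 N, with near-zero moment and no visible tilt (boss at 336,240, eye at 92,212). Now I lift it on and carry it over.

```bash
python3 - <<'E'
from h import *
n=now(); a=(n[0],n[1],.15,n[3]); b=(.4954,.0183,.15,-6.3)
P=line(n,a,8)+[a,a]; plan(P); print(); L=line(a,b,20); plan(L,start=a)
E
```

```text
[[0.0, -0.0156, 0.0, np.float64(0.0)], [0.0, -0.0313, 0.0, np.float64(0.0)], [0.0, -0.0469, 0.0, np.float64(0.0)], [0.0, -0.0625, 0.0, np.float64(0.0)], [0.0, -0.0781, 0.0, np.float64(0.0)]]
[[0.0, -0.0156, 0.0, np.float64(0.0)], [0.0, -0.0313, 0.0, np.float64(0.0)], [0.0, -0.0469, 0.0, np.float64(0.0)], [0.0, -0.0469, 0.0, np.float64(0.0)], [0.0, -0.0469, 0.0, np.float64(0.0)]]

[[-0.0031, 0.0, 0.0147, np.float64(-0.2)], [-0.0061, 0.0, 0.0293, np.float64(-0.5)], [-0.0092, 0.0, 0.044, np.float64(-0.7)], [-0.0122, 0.0, 0.0587, np.float64(-1.0)], [-0.0153, 0.0, 0.0734, np.float64(-1.2)]]
[[-0.0027, 0.0, 0.0147, np.float64(-0.2)], [-0.0055, 0.0, 0.0295, np.float64(-0.5)], [-0.0082, 0.0, 0.0442, np.float64(-0.7)], [-0.0109, 0.0, 0.0589, np.float64(-1.0)], [-0.0137, 0.0, 0.0737, np.float64(-1.2)]]
[[-0.0024, 0.0, 0.0148, np.float64(-0.2)], [-0.0048, 0.0, 0.0296, np.float64(-0.5)], [-0.0072, 0.0, 0.0444, np.float64(-0.7)], [-0.0097, 0.0, 0.0592, np.float64(-1.0)], [-0.0121, 0.0, 0.074, np.float64(-1.2)]]
[[-0.0021, 0.0, 0.0148, np.float64(-0.2)], [-0.0042, 0.0, 0.0297, np.float64(-0.5)], [-0.0063, 0.0, 0.0445, np.float64(-0.7)], [-0.0084, 0.0, 0.0594, np.float64(-1.0)], [-0.0105, 0.0, 0.0742, np.float64(-1.2)]]
```

Emit:
move_arm --deltas '[[[0,-0.012,0,0],[0,-0.028,0,0],[0,-0.045,0,0],[0,-0.062,0,0],[0,-0.078,0,0]]]'

```text
time: 9.9
ee_pos: [0.4975, -0.2812, 0.1037]
tcp_rot: [-90.0, -0.0, -11.3]
wrist_force: [0.6, -0.3, -4.4]
opening: 0.0144
```

Emit:
move_arm --deltas '[[[0,-0.016,0,0],[0,-0.031,0,0],[0,-0.042,0,0],[0,-0.047,0,0],[0,-0.047,0,0]]]'

```text
time: 10.4
ee_pos: [0.4978, -0.2813, 0.1499]
tcp_rot: [-90.0, -0.0, -11.3]
wrist_force: [0.7, 0.2, -5.6]
opening: 0.0144
```

Emit:
move_arm --deltas '[[[-0.002,0,0.008,-0.2],[-0.005,0,0.023,-0.5],[-0.008,0,0.04,-0.7],[-0.012,0,0.057,-1.0],[-0.015,0,0.073,-1.2]]]'

```text
time: 10.9
ee_pos: [0.4969, -0.2046, 0.1492]
tcp_rot: [-90.0, 0.0, -10.0]
wrist_force: [-0.2, 0.3, -5.5]
opening: 0.0142
```

Emit:
move_arm --deltas '[[[-0.003,0,0.015,-0.2],[-0.006,0,0.03,-0.5],[-0.008,0,0.044,-0.7],[-0.011,0,0.059,-1.0],[-0.014,0,0.074,-1.2]]]'

```text
time: 11.4
ee_pos: [0.4962, -0.1302, 0.1493]
tcp_rot: [-90.0, 0.0, -8.9]
wrist_force: [-0.2, -0.6, -4.4]
opening: 0.0143
```

Emit:
move_arm --deltas '[[[-0.002,0,0.015,-0.2],[-0.005,0,0.03,-0.5],[-0.007,0,0.044,-0.7],[-0.01,0,0.059,-1.0],[-0.012,0,0.074,-1.2]]]'

```text
time: 11.9
ee_pos: [0.4958, -0.0552, 0.1493]
tcp_rot: [-90.0, 0.0, -7.7]
wrist_force: [0.6, -0.4, -4.0]
opening: 0.0143
```

Emit:
move_arm --deltas '[[[-0.002,0,0.015,-0.2],[-0.004,0,0.03,-0.5],[-0.006,0,0.044,-0.7],[-0.009,0,0.059,-1.0],[-0.01,0,0.074,-1.3]]]'

```text
time: 12.4
ee_pos: [0.4957, 0.0195, 0.1493]
tcp_rot: [-90.0, -0.0, -6.4]
wrist_force: [0.5, -0.1, -4.2]
opening: 0.0146
```

Emit:
move_arm --deltas '[[[0,0,0,0],[0,0,0,0],[0,0,0,0],[0,0,0,0],[0,0,0,0]]]'

```text
time: 12.9
ee_pos: [0.4959, 0.0178, 0.1493]
tcp_rot: [-90.0, 0.0, -6.4]
wrist_force: [-1.7, 0.1, -3.2]
opening: 0.014
```

```bash
python3 - <<'E'
from h import *
print(np.round(now(),4),get_obs()["torque"],get_obs()["wrist_force"],get_obs()["opening"])
s=camera("side"); c=camera("top"); np.save("s5.npy",s,allow_pickle=True); np.save("c5.npy",c,allow_pickle=True)
A=cv2.resize(s["color"][150:310,200:380],(585,520),interpolation=cv2.INTER_CUBIC); cv2.imwrite("pics/s5.png",A)
A=cv2.resize(c["color"][130:230,160:270],(660,600),interpolation=cv2.INTER_CUBIC); cv2.imwrite("pics/c5.png",A)
E
```

```text
[ 0.4959  0.0178  0.1493 -6.4402] [-0.03484846 -0.03484587 -0.0223995 ] [-1.69220391  0.05640404 -3.1515833 ] 0.013961188460873675
```

View pics/s5.png

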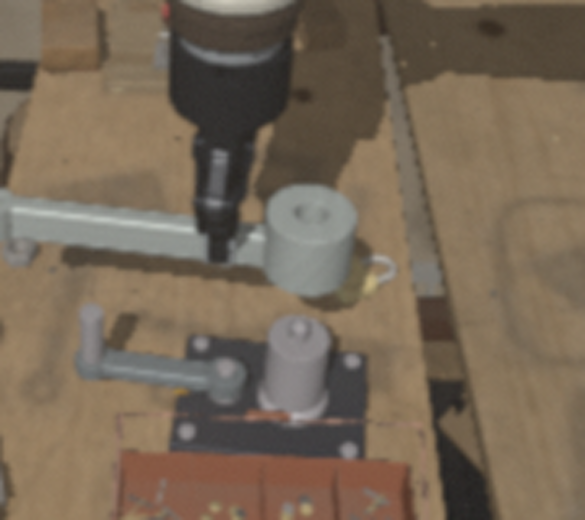

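View pics/c5.png

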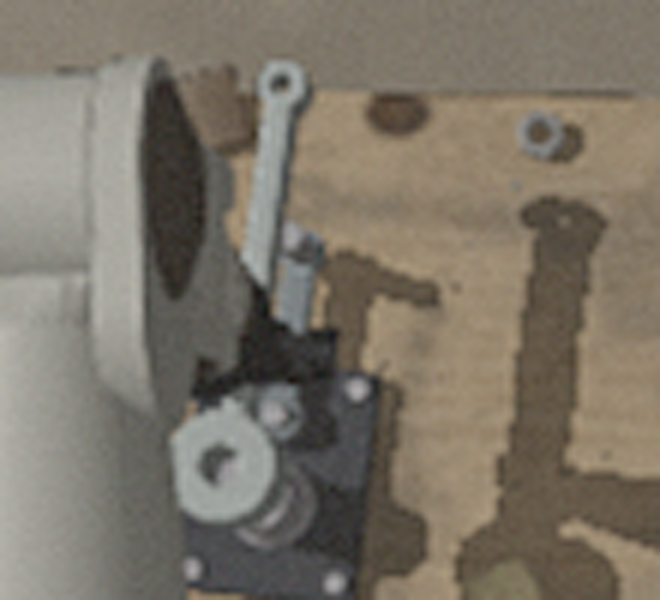

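```bash
python3 - <<'E'
from h import *
c=np.load("c5.npy",allow_pickle=True).item(); s=np.load("s5.npy",allow_pickle=True).item()
cr=lambda x,y:(160+(x+.5)/6-.5,130+(y+.5)/6-.5)
sr=lambda x,y:(200+(x+.5)/3.25-.5,150+(y+.5)/3.25-.5)
z=world(c)[...,2]+.0017
m=np.zeros(z.shape,np.uint8); m[190:220,185:210]=((z>.175)&(z<.21))[190:220,185:210]
mm=cv2.findContours(m,0,1)[0]; k=max(mm,key=cv2.contourArea); (u,v),r=cv2.minEnclosingCircle(k)
print("circle",u,v,r,"h",np.median(z[m>0]))
boss=ray(c,u,v,.1935); boss2=ray(c,*cr(224,467),.1935); eye=ray(c,*cr(282,83),.1735)
print(boss,boss2,eye,[np.degrees(np.arctan2(*(eye-b)[1::-1])) for b in(boss,boss2)],np.linalg.norm((eye-boss2)[:2]))
def h(img,x,y,f,off=0): 
    u,v=f(x,y); u,v=int(round(u)),int(round(v)); p=world(img)[v-1:v+2,u-1:u+2].reshape(-1,3); return np.median(p,0).round(4)
print("top: eye ring/arm",h(c,268,180,cr),h(c,262,230,cr),h(c,277,110,cr),"boss",h(c,250,470,cr),h(c,225,500,cr))
print("side: arm",h(s,60,213,sr),h(s,170,228,sr),"boss",h(s,290,215,sr),h(s,330,210,sr), "pin",h(s,300,325,sr))
print("pin ray side",ray(s,*sr(301,326),.096).round(4),"boss hole side",ray(s,*sr(312,212),.1935).round(4))
E
```

```text
circle 197.66822814941406 206.48130798339844 10.049772262573242 h 0.19307705671392436
[0.43941406 0.01821187 0.1935    ] [0.43643001 0.02055083 0.1935    ] [ 0.65082096 -0.00196939  0.1735    ] [np.float64(-5.453026733868165), np.float64(-5.996517212749738)] 0.21557050132257474
top: eye ring/arm [0.595  0.0052 0.1728] [0.5692 0.009  0.1701] [ 0.6347 -0.0007  0.1735] boss [0.4345 0.0077 0.1921] [0.419  0.0204 0.1919]
side: arm [0.6051 0.0111 0.1735] [0.5301 0.0199 0.171 ] boss [0.4515 0.0292 0.1937] [0.4255 0.0189 0.1932] pin [0.4377 0.0325 0.0965]
pin ray side [0.4371 0.0326 0.096 ] boss hole side [0.4371 0.0239 0.1935]
```

```bash
python3 - <<'E'
from h import *
from scipy.optimize import least_squares
def fit(c,h,r,box,lo,hi,exp):
    z=world(c)[...,2]+.0017; m=np.zeros(z.shape,np.uint8); u0,u1,v0,v1=box
    m[v0:v1,u0:u1]=((z>lo)&(z<hi))[v0:v1,u0:u1]
    n,l,st,_=cv2.connectedComponentsWithStats(m); m=(l==1+np.argmax(st[1:,4])).astype(np.uint8)
    k=max(cv2.findContours(m,0,1)[0],key=cv2.contourArea)[:,0]
    P=np.array([ray(c,*p,h)[:2] for p in k]); 
    f=least_squares(lambda q:np.hypot(*(P-q[:2]).T)-q[2],[*exp,r],loss="soft_l1",f_scale=.001)
    print(f.x.round(4),len(k),np.median(abs(f.fun)).round(4),P.min(0).round(4),P.max(0).round(4))
t0=np.load("top1.npy",allow_pickle=True).item(); c=np.load("c5.npy",allow_pickle=True).item()
s0=np.load("side0.npy",allow_pickle=True).item(); s=np.load("s5.npy",allow_pickle=True).item()
print("top seat, boss"); fit(t0,.08,.022,(190,220,200,225),.074,.1,(.438,.025)); fit(c,.1935,.03,(180,212,185,222),.186,.2,(.437,.022))
print("side seat, boss"); fit(s0,.08,.022,(275,310,240,300),.074,.086,(.438,.025)); fit(s,.1935,.03,(275,315,200,250),.186,.2,(.437,.022))
E
```

```text
top seat, boss
[0.4386 0.0257 0.0205] 33 0.0006 [0.4181 0.0051] [0.4594 0.0468]
[0.4389 0.0196 0.0282] 52 0.0008 [ 0.409  -0.0087] [0.4667 0.0465]
side seat, boss
[0.4367 0.0311 0.0229] 51 0.0009 [0.4153 0.0073] [0.4573 0.0548]
[0.4376 0.0294 0.0317] 72 0.0011 [ 0.4084 -0.0031] [0.4666 0.0624]
```

Heights show the lever level (arm 0.173 near the eye and 0.171 near the grip, boss top 0.193). Both views put the boss slightly to −y of the seat, by 6 mm (top) and 2 mm (side), so I shift it 4.5 mm.

Emit:
move_arm --deltas '[[[0,0,0.002,0.2],[0,0,0.004,0.3],[0,0,0.0045,0.3],[0,0,0.0045,0.3],[0,0,0.0045,0.3]]]'

```text
time: 13.5
ee_pos: [0.4964, 0.0228, 0.1493]
tcp_rot: [-90.0, 0.0, -6.7]
wrist_force: [0.5, 0.8, -4.6]
opening: 0.0143
```

Emit:
move_arm --deltas '[[[0,0,0,0],[0,0,0,0],[0,0,0,0],[0,0,0,0],[0,0,0,0]]]'

```text
time: 14.0
ee_pos: [0.4964, 0.0227, 0.1493]
tcp_rot: [-90.0, -0.0, -6.7]
wrist_force: [0.1, 0.7, -4.2]
opening: 0.0145
```

```bash
python3 - <<'E'
from h import *
from scipy.optimize import least_squares
o=get_obs(); print(np.round(now(),4),o["wrist_force"].round(1),o["torque"].round(3),np.abs(o["qd"]).max())
c=camera("top"); s=camera("side")
def mask(c,box,lo,hi):
    z=world(c)[...,2]+.0017; m=np.zeros(z.shape,np.uint8); u0,u1,v0,v1=box
    m[v0:v1,u0:u1]=((z>lo)&(z<hi))[v0:v1,u0:u1]
    n,l,st,_=cv2.connectedComponentsWithStats(m); return (l==1+np.argmax(st[1:,4])).astype(np.uint8)
def fit(c,h,r,box,lo,hi,exp):
    k=max(cv2.findContours(mask(c,box,lo,hi),0,1)[0],key=cv2.contourArea)[:,0]
    P=np.array([ray(c,*p,h)[:2] for p in k]); f=least_squares(lambda q:np.hypot(*(P-q[:2]).T)-q[2],[*exp,r],loss="soft_l1",f_scale=.001); print(f.x.round(4))
fit(c,.1935,.03,(180,212,185,222),.186,.2,(.437,.022)); fit(s,.1935,.03,(275,315,200,250),.186,.2,(.437,.022))
m=mask(c,(196,216,138,176),.155,.19); W=world(c)[m>0]; W=W[W[:,0]<.637]
p=np.polyfit(W[:,0],W[:,1],1); q=np.polyfit(W[:,0],W[:,2],1)
print("arm yaw",np.degrees(np.arctan(p[0])),"pitch",np.degrees(np.arctan(q[0])),"y at post x .5866:",np.polyval(p,.5866),len(W))
cv2.imwrite("pics/s6.png",cv2.resize(s["color"][150:310,180:380],(650,520),interpolation=cv2.INTER_CUBIC))
E
```

```text
[ 0.4964  0.0227  0.1493 -6.6954] [ 0.1  0.7 -4.2] [-0.011 -0.025 -0.001] 0.051534892036829774
[0.4395 0.0249 0.0277]
[0.4384 0.0343 0.0316]
arm yaw -6.1897716653643275 pitch -1.3308942322488067 y at post x .5866: 0.0075253106596236685 156
```

View pics/s6.png

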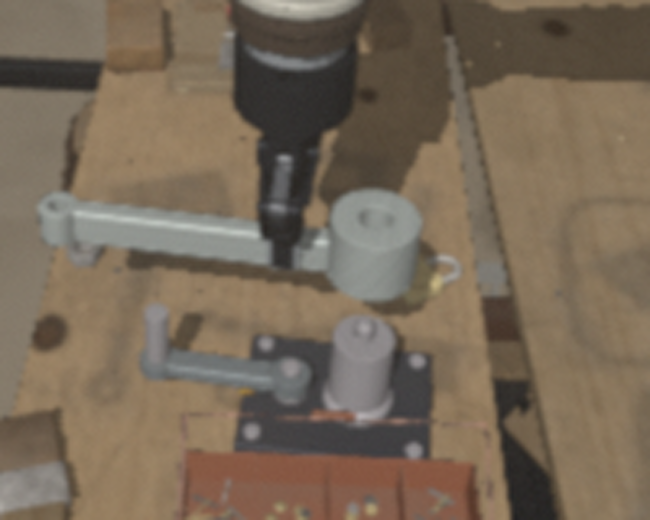

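Emit:
move_arm --deltas '[[[-0.001,0,-0.0005,0],[-0.001,0,-0.0005,0],[-0.001,0,-0.0005,0],[-0.001,0,-0.0005,0],[-0.001,0,-0.0005,0]]]'

```text
time: 14.6
ee_pos: [0.4953, 0.0223, 0.1493]
tcp_rot: [-90.0, -0.0, -6.7]
wrist_force: [1.0, 0.6, -4.4]
opening: 0.0142
```

```bash
python3 - <<'E'
from h import *
o=get_obs(); print(np.round(now(),4),np.abs(o["qd"]).max().round(3),o["time"])
for n in("side","top"):
    W=world(camera(n)).reshape(-1,3); d=np.array([np.cos(np.radians(-6.4)),np.sin(np.radians(-6.4))]); e=np.array([-d[1],d[0]])
    D=W[:,:2]-[.4378,.0252]; a,b=D@d,D@e
    for lo,hi,w in((-.028,-.013,.01),(.013,.028,.01),(.09,.12,.005),(.12,.15,.005),(.15,.18,.005),(.18,.2,.005),(.203,.207,.01),(.222,.227,.008)):
        k=(a>lo)&(a<hi)&(abs(b-.002)<w)&(W[:,2]>.155)&(W[:,2]<.205); print(n,lo,k.sum(),np.median(W[k,2]).round(4) if k.any() else None)
E
```

```text
[ 0.4953  0.0223  0.1493 -6.6995] 0.089 14.6
side -0.028 44 0.194
side 0.013 49 0.1937
side 0.09 42 0.1738
side 0.12 39 0.1741
side 0.15 40 0.1738
side 0.18 30 0.1737
side 0.203 15 0.1736
side 0.222 8 0.1744
top -0.028 29 0.192
top 0.013 27 0.1909
top 0.09 12 0.1687
top 0.12 28 0.1711
top 0.15 25 0.1723
top 0.18 16 0.1733
top 0.203 7 0.1693
top 0.222 7 0.1703
```

```bash
python3 -c "
from workcell import job_done; print(job_done())"
```

```text
the job is handed in; nothing more can be done
None
```

I swung the brace out to its end stop, then picked up the lever at its balance point. It was handed in at about 14.6 s, held still about 50 mm above the pin tip and not touching the fixture.

**Brace:** the top view puts the post 149.7 mm from the pin (150 mm expected). It lies within about 0.5° of the plate's x direction, so I read it as seated.

**Lever height and level:** the side camera reads the arm's top face as flat within about 0.5 mm from near the grip to the eye. The underside is at about 146 mm. The wrist moment is near zero, so the grip is close to the balance point.

**Alignment (top camera):** the boss was within about 1 mm of the pin, and the arm within about 0.5 mm of the post's centre. I then made a last 1 mm shift towards the robot, to put the boss nearer the pin, and did not measure alignment again after it.

**Checks that disagreed:**
- **Boss sideways position:** before that shift, the side camera put the boss about 3 mm further sideways from the pin than the top camera did. The arm's own position reading differed from the top camera by about 4 mm. I trusted the top camera most.
- **Level:** a rough top-camera line fit suggested a 1.3° tilt. The cleaner side-camera depth did not show it, so I put it down to edge noise.

The padlock and nut looked undisturbed in the last pictures. I did not measure any of the other bystanders again at the end, but the arm went near none of them.

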